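# Jog a pile of glass tile blanks square in a tilting tray

### The job

Lay the spare blue glass tile, which lies on the bench, flat on top of the one in the metal tilting tray, long side running the same way, and let go of it. Then lift the tray by its bar handle to about 45 degrees (never steeper than 60) and hold it there for about a second, so that both tiles slide down into the tray's high-walled corner as one square pile. Lower the tray gently until it is fully level again, let go, and leave the cup, flask and jar standing where they are.

Things in the scene. Friction and masses are not known exactly. Their poses are not given: they have to be found in the camera images.
- tray (a joint): tilt of the tray in rad: 0 level (lower stop), growing as the handle is lifted, up to 1.3. Smooth aluminium tray, 0.8 kg, inside 160 x 130 mm, walls 8 mm thick, hinged about a horizontal axis through its one low corner (point tray_corner). The two walls that meet there are 40 mm high, the other two 10 mm. It falls back if let go when raised.
- stand: fixed wooden board, 270 (own x) x 250 x 12 mm, under the tray; origin under its middle, 5 mm off. The tray stands diamond-wise on it: the hinged corner at the +x end (125 mm from the origin), the handle at the -x end (140 mm); hinge axis along own y.
- tray_corner (a point): inner hinged corner, on the hinge axis and on the tray's inner floor (26 mm above the bench). Axes turn with the tray: x along the 160 mm wall, y along the 130 mm wall, both into the tray, z out of the floor. Positive turn about (1,-1,0) lifts the tray; the handle lies towards (1,1,0). A tile snug in the corner has its centre at x = 50, y = 26 mm.
- tray_handle (a point): middle of the straight bar handle: round steel bar, 12 mm in diameter, 110 mm long, parallel to the hinge axis, 265 mm from it and 34 mm above the tray's inner floor (60 mm above the bench) when level; over 40 mm free between bar and tray walls. Axes as for tray_corner.
- tile_bottom: one of two identical thick blue glass tile blanks, 100 (own x) x 52 (own y) x 14 mm (own z, up), about 0.18 kg; origin at the centre of its underside. It starts flat on the tray's floor, away from the corner, a little askew, its x along the tray's x.
- tile_spare: one of two identical thick blue glass tile blanks, 100 (own x) x 52 (own y) x 14 mm (own z, up), about 0.18 kg; origin at the centre of its underside. It starts flat on the bench beside the stand.
- glass_cup: bystander: open green glass cup, 84 mm across, 75 mm high; origin at the centre of its underside.
- flask: bystander: blue drinking bottle, 72 mm across, 170 mm high; origin at the centre of its underside.
- glue_jar: bystander: white glue jar, 80 mm across, 90 mm high; origin at the centre of its underside.

How it is judged:
By the outcome, as a careful person would: the job done as asked, in the order asked, and still so for the second after the job is handed in, with the robot touching nothing.
It also fails if it takes over 64 s, if anything falls off the work surface, if the arm or the gripper's body presses on something with over 40 N, if the wrist force passes 120 N, or if a joint passes its speed limit or range.

### The arm

A 6-joint arm with a two-finger parallel gripper is mounted at the origin on the work surface. World frame = base frame: x ahead of the robot, y to its left, z up, the work surface at z = 0. Lengths are in m, angles in rad, forces in N, time in s.
With the tool pointing down it reaches from about 0.25 to 0.775 m from the base axis. Payload 8.9 kg.
Tool frame: the origin (TCP) lies midway between the tips of the shut fingers; the grasp point (between the pads) lies 19 mm behind it; z points along the fingers, y is the line along which they close (so a half turn about z gives the same grasp; the last joint's range is limited). The gripper opens to 85 mm and grips with 20 to 120 N. Pads are 22 mm wide; open, the fingers measure 114 mm over their backs; the gripper's body (76 mm by 85 mm) begins 54 mm behind the grasp point. The pads swing forward as they close: fully open they stand 13 mm farther back than shut.
Start: joints at [-1.474, 0.291, -0.153, 1.127, 0, 1.431], TCP at [0.123, -0.51, 0.231] pointing down, gripper open.
Joint ranges: [-2.52, 2.52], [-0.91, 1.74], [-1.3, 1.37], [-1.96, 2.02], [-1.52, 1.47], [-3.14, 3.14]. Speed limits (rad/s): [2.22, 2.22, 2.79, 3.14, 3.14, 3.14].

### API

Orientations are given as a unit quaternion [w, x, y, z].
In Python, from workcell import robot gives the robot as it stands.
- The arm moves only by the tool drive_tool, never from a script. Its argument "increments" is a list of rows, each an object with "translation": the shift along the world's x, y, z in cm, a list of three; "spin": the turn about the world's z in rad; "hand": the gripper command: -1 is fully open, 1 is shut, values between are in proportion. A call has 1 to 12 rows; each row is the pose to reach, as a shift and turn from the pose commanded when the call began; what a row does not reach only later rows make up. A row lasts 1/10 s, in which the tool goes at most 50 mm and 8.59 degrees, less where a joint would pass 70% of its speed; a pose out of reach is approached as far as the arm can. A call with a gripper value outside its range is refused whole. The fingers move at their own pace and stop on an object; the grip force is fixed at half the most. Time passes only in rows, so rows that repeat a pose let the fingers close. It gives the time, the measured TCP pose, the force, the opening and the grip force at its end, in the units of the state.
- robot.sense(): the state, without advancing time (a new reading comes with each control period).
- robot.get_image(name): name is "side" or "top" or "wrist"; returns (picture, depth): 480x640x3 uint8, red, green, blue; 480x640 float32, m along the optical axis (not along the pixel's ray), 0 where there is no reading.
- robot.camera_params(name): a dict with "fx", "fy", "cx", "cy" (pixels), "extrinsics" (4x4, takes a point from world to camera coordinates); the wrist camera has in their place "hand_eye" (4x4, takes a point from camera to tool coordinates, whose origin is the TCP and whose axes are the flange's). Camera axes: x right, y down, z forward; pixel columns grow to the right and rows downward; lengths in m; the calibration is good to about 2 mm. The wrist camera is an equidistant fisheye: a pixel r from the principal point sees the ray r / f radians off the axis. A picture is of the moment at which its call begins: read the wrist's pose just before it. camera_params takes no time and is no camera call.
- robot.hand_in(): hands the job in; it is judged then, once.
The state is a dict: "t": time; "qpos": joint angles; "qd": joint speeds; "effort": joint torques, N m; "tool_pos": TCP position; "tool_rot": TCP orientation; "force": force on the tool from outside, world axes, zero at the start; "moment": the same for the moment, N m; "opening": opening from 0.0 (shut) to 1.0 (fully open); "finger_force": force on a finger pad.
Only numpy, scipy, OpenCV 4.12 (cv2) and the standard library are available. Lean on these libraries where they do the work, as an engineer would, in place of code of your own. Each camera call takes 0.05 s, during which the arm holds its last target. There are 200 camera calls.

## Working session

There is one attempt and no reset: what is moved stays moved. The work goes in short steps, Python scripts to look and compute and a tool call to move; the robot and the scene stay as the last step left them, time stands still between calls to the robot, and variables do not carry over. Pictures are saved under pics/ and viewed, at most 10 in all, crops included, and the job is handed in when it is done.

Besides the shell and the picture viewer there is one more tool, called after "Request:" as name(argument=value, ...) on one line, values as JSON. drive_tool: Moves the arm, as the interface text tells. Its arguments: {"type":"object","properties":{"increments":{"type":"array","items":{"type":"object","properties":{"translation":{"type":"array","items":{"type":"number"}},"spin":{"type":"number"},"hand":{"type":"number"}}}}},"required":["increments"]}

```bash
mkdir -p pics; ls
cat > h.py <<'E'
import numpy as np, cv2
from workcell import robot
def cloud(n):
    im,d=robot.get_image(n); p=robot.camera_params(n); d=d.astype(float)
    v,u=np.mgrid[:480,:640]
    P=np.stack([(u-p['cx'])/p['fx']*d,(v-p['cy'])/p['fy']*d,d],-1)
    E=np.array(p['extrinsics']); W=(P-E[:3,3])@E[:3,:3]
    W[d==0]=np.nan
    return im,W
E
python3 - <<'E'
from h import *
for n in('top','side'):
    im,W=cloud(n); np.save(n+'.npy',W); cv2.imwrite(f'pics/{n}0.png',im[...,::-1]); np.save(n+'_im.npy',im)
    print(n,W[240,320])
print(robot.sense())
E
```

```text
pics
top [ 0.58656398 -0.02904643  0.03518441]
side [ 0.59495702 -0.09236226  0.04093386]
{'t': 0.1, 'qpos': array([-1.47426826e+00,  2.91247227e-01, -1.54018128e-01,  1.12671856e+00,
       -1.74301832e-05,  1.43150641e+00]), 'qd': array([ 0.00084782,  0.00051047, -0.00022983,  0.00056109, -0.000181  ,
       -0.00115992]), 'effort': array([ 1.85909914e-03, -5.37978029e+01,  3.31917000e+01,  9.32888535e-03,
       -1.14368061e-04,  6.93803841e-06]), 'tool_pos': array([ 0.12262589, -0.51008083,  0.23078986]), 'tool_rot': array([-5.93843517e-04,  9.93056609e-01,  1.17635957e-01,  3.98177566e-06]), 'force': array([0.31003637, 0.25389597, 0.37293089]), 'moment': array([-0.01205262, -0.00428239,  0.05847085]), 'finger_force': 0.0, 'opening': 1.001799638538577}
```

View pics/top0.png

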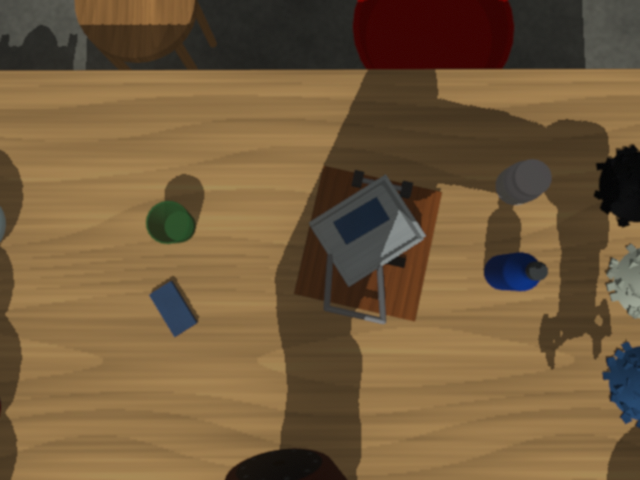

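View pics/side0.png

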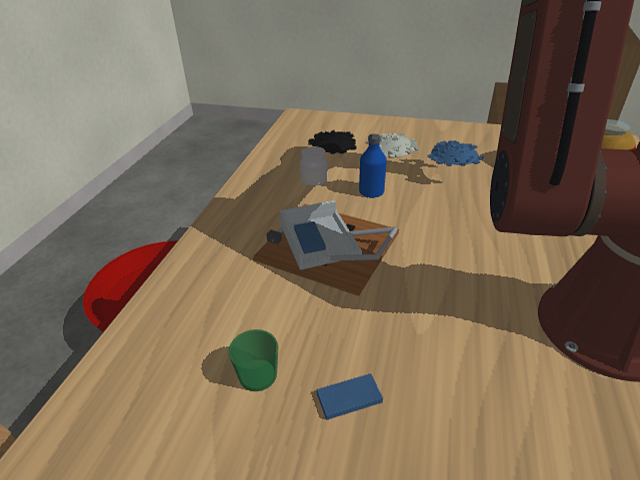

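The top view shows the spare tile at about (174,307), the cup at (170,222), the tray tile at (362,221), the handle bar at (355,317), the flask at (512,271) and the jar at (523,182). In the side view the spare tile is at (348,396), clear of the cup. Next I measure these.

Run:
```python
from h import *
W=np.load('top.npy'); im=np.load('top_im.npy'); 
def rect(m,name):
    P=W[m]; P=P[~np.isnan(P).any(1)]
    r=cv2.minAreaRect((P[:,:2]*1000).astype(np.float32)); b=cv2.boxPoints(r)
    e=b[1]-b[0]; f=b[2]-b[1]; L=e if np.hypot(*e)>np.hypot(*f) else f
    print(name,len(P),'c',np.round(r[0],1),'size',np.round(r[1],1),'long dir deg',round(np.degrees(np.arctan2(L[1],L[0]))%180,1),'z',np.round(np.percentile(P[:,2],[5,50,95]),4))
hsv=cv2.cvtColor(im,cv2.COLOR_RGB2HSV)
blue=(hsv[...,0]>95)&(hsv[...,0]<125)&(hsv[...,1]>90)
def win(u0,u1,v0,v1):
    m=np.zeros((480,640),bool); m[v0:v1,u0:u1]=1; return m
rect(blue&win(140,210,270,345)&(W[...,2]>.009),'spare')
rect(blue&win(325,395,190,250),'bottom')
for n,w in (('cup',win(140,200,195,250)),('flask',win(480,550,245,295)),('jar',win(490,555,150,210))):
    rect(w&(W[...,2]>.02),n)
# handle bar & tray
rect(win(318,392,303,330)&(W[...,2]>.045),'handle')
t=win(300,435,160,290)
rect(t&(W[...,2]>.03)&(W[...,2]<.08),'tray walls')
brown=win(285,450,160,330)&(W[...,2]>.013)&(W[...,2]<.024)&(hsv[...,1]>90)&~blue
rect(brown,'board')
for r in range(172,326,6): print(r,[int(x*1000) if x==x else -1 for x in W[r,300:440:6,2]])
```

```text
spare 1165 c [452.5 266.5] size [95.7 49.8] long dir deg 32.0 z [0.0112 0.0138 0.0166]
bottom 1185 c [ 624.9 -110.1] size [48.5 96.9] long dir deg 120.9 z [0.0369 0.0394 0.0421]
cup 1019 c [617.8 259.5] size [82.5 81.7] long dir deg 44.1 z [0.0246 0.0586 0.0759]
flask 1865 c [ 522.2 -392. ] size [71.4 63.4] long dir deg 0.3 z [0.036  0.1148 0.1699]
jar 1798 c [ 697.8 -426.5] size [74.8 75.5] long dir deg 162.0 z [0.0308 0.0877 0.0912]
handle 517 c [444.2 -95.8] size [118.3  39.7] long dir deg 89.7 z [0.0569 0.0637 0.0672]
tray walls 3703 c [ 600.9 -119.5] size [191.7 273.3] long dir deg 141.0 z [0.0328 0.0397 0.0663]
board 1491 c [ 583. -127.] size [247.9 266.7] long dir deg 167.4 z [0.0131 0.0137 0.0164]
172 [0, 0, -2, -2, 14, 13, 12, 8, 12, -4, 33, -1, 2, 0, 3, 1, 0, 0, 0, -1, 0, 0, 0, 0]
178 [0, -1, 0, -1, 12, 9, 12, 10, 8, 34, 34, 10, 9, -1, 64, -1, -3, -3, 0, 0, -2, 0, 0, 0]
184 [0, 1, -1, 0, 8, 12, 10, 10, 14, 31, 31, 12, 67, 59, 38, 65, 11, 17, 35, -2, 0, -1, 0, -3]
190 [0, 0, 1, 10, 10, 11, 8, 9, 9, 10, 10, 68, 25, 25, 26, 54, 66, 36, 36, 10, 12, 10, 11, 0]
196 [0, -2, 0, 7, 
[... 1395 characters left out ...]
10, 14, 40, 11, 10, 10, 11, 12, 12, 11, 0, 0, 0]
286 [10, 9, 8, 11, 9, 53, 10, 11, 13, 13, 10, 11, 12, 44, 43, 10, 12, 9, 10, 11, 11, 1, -2, -1]
292 [11, 9, 10, 11, 12, 56, 11, 12, 11, 10, 13, 14, 13, 11, 46, 11, 11, 13, 12, 10, 9, -1, 2, 2]
298 [0, -1, 9, 11, 11, 56, 12, 13, 13, 10, 14, 12, 12, 12, 51, 10, 9, 9, 11, 14, 11, 1, -1, 0]
304 [0, 0, -5, 0, 57, 60, 0, 14, 13, 11, 12, 14, 14, 10, 58, 12, 13, 9, 11, 8, 0, 0, -1, 0]
310 [-2, 0, 0, 1, 2, 63, 63, 64, 63, -1, 3, 11, 11, 10, 59, 15, 12, 12, 10, 11, 0, -2, 2, -4]
316 [0, 0, 0, -1, -2, 2, -1, 0, 62, 63, 66, 62, 64, 0, 63, 2, 9, 12, 9, 11, 0, 0, 1, -1]
322 [-2, 0, 1, -1, 0, -2, -4, -3, 0, 0, -2, 4, 1, 66, 64, -1, 2, -1, -2, 1, 0, 1, 0, -2]
```

Request:
drive_tool(increments=[{"translation":[32.7,36,0],"spin":1.73,"hand":-1},{"translation":[32.7,36,0],"spin":1.73,"hand":-1},{"translation":[32.7,36,0],"spin":1.73,"hand":-1},{"translation":[32.7,36,0],"spin":1.73,"hand":-1},{"translation":[32.7,36,0],"spin":1.73,"hand":-1},{"translation":[32.7,36,0],"spin":1.73,"hand":-1},{"translation":[32.7,36,0],"spin":1.73,"hand":-1},{"translation":[32.7,36,0],"spin":1.73,"hand":-1},{"translation":[32.7,36,0],"spin":1.73,"hand":-1},{"translation":[32.7,36,0],"spin":1.73,"hand":-1},{"translation":[32.7,36,0],"spin":1.73,"hand":-1},{"translation":[32.7,36,0],"spin":1.73,"hand":-1}])

```text
t: 1.3
tool_pos: [0.4501, -0.1492, 0.2309]
tool_rot: [-0.0, 0.551, 0.834, -0.0]
force: [-0.6, -1.1, -1.0]
opening: 1.0
finger_force: 0.0
```

Request:
drive_tool(increments=[{"translation":[0.2,41.6,-11],"spin":1.726,"hand":-1},{"translation":[0.2,41.6,-11],"spin":1.726,"hand":-1},{"translation":[0.2,41.6,-11],"spin":1.726,"hand":-1},{"translation":[0.2,41.6,-11],"spin":1.726,"hand":-1},{"translation":[0.2,41.6,-11],"spin":1.726,"hand":-1},{"translation":[0.2,41.6,-11],"spin":1.726,"hand":-1},{"translation":[0.2,41.6,-11],"spin":1.726,"hand":-1},{"translation":[0.2,41.6,-11],"spin":1.726,"hand":-1},{"translation":[0.2,41.6,-11],"spin":1.726,"hand":-1},{"translation":[0.2,41.6,-11],"spin":1.726,"hand":-1},{"translation":[0.2,41.6,-11],"spin":1.726,"hand":-1},{"translation":[0.2,41.6,-11],"spin":1.726,"hand":-1}])

```text
t: 2.5
tool_pos: [0.4511, 0.2658, 0.1208]
tool_rot: [-0.001, -0.275, 0.961, -0.0]
force: [0.7, -0.8, 0.5]
opening: 1.001
finger_force: 0.0
```

```bash
cat >> h.py <<'E'
from scipy.spatial.transform import Rotation as R
def wcloud():
    s=robot.sense(); im,d=robot.get_image('wrist'); p=robot.camera_params('wrist'); d=d.astype(float)
    v,u=np.mgrid[:480,:640]; a=(u-p['cx'])/p['fx']; b=(v-p['cy'])/p['fy']; r=np.hypot(a,b)+1e-9
    k=np.tan(np.minimum(r,1.5))/r
    C=np.stack([a*k*d,b*k*d,d,np.ones_like(d)],-1)
    q=s['tool_rot']; T=np.eye(4); T[:3,:3]=R.from_quat([q[1],q[2],q[3],q[0]]).as_matrix(); T[:3,3]=s['tool_pos']
    W=(C@(T@np.array(p['hand_eye'])).T)[...,:3]; W[d==0]=np.nan
    return im,W
def rect(P,name):
    P=P[~np.isnan(P).any(1)]
    r=cv2.minAreaRect((P[:,:2]*1000).astype(np.float32)); b=cv2.boxPoints(r)
    e=b[1]-b[0]; f=b[2]-b[1]; L=e if np.hypot(*e)>np.hypot(*f) else f
    print(name,len(P),'c',np.round(r[0],1),'size',np.round(r[1],1),'long deg',round(np.degrees(np.arctan2(L[1],L[0]))%180,1),'z',np.round(np.percentile(P[:,2],[5,50,95]),4))
def blue(im):
    h=cv2.cvtColor(im,cv2.COLOR_RGB2HSV); m=((h[...,0]>95)&(h[...,0]<125)&(h[...,1]>90)).astype(np.uint8)
    n,l,st,_=cv2.connectedComponentsWithStats(m); return l==1+st[1:,4].argmax()
E
python3 - <<'E'
from h import *
im,W=wcloud(); cv2.imwrite('pics/w1.png',im[...,::-1])
m=blue(im); rect(W[m&(W[...,2]>.008)&(W[...,2]<.03)],'spare')
s=robot.sense(); print(s['tool_pos'],s['tool_rot'],s['qpos'])
E
```

```text
spare 9722 c [452.3 268.6] size [99.8 50.5] long deg 32.4 z [0.0135 0.0146 0.0157]
[0.45118061 0.26564647 0.12083664] [-5.26692479e-04 -2.75820235e-01  9.61209090e-01 -7.67540404e-05] [ 3.92461689e-01  3.78662268e-01 -3.35671958e-01  8.57526077e-01
 -3.37297941e-05 -1.66424243e-01]
```

View pics/w1.png

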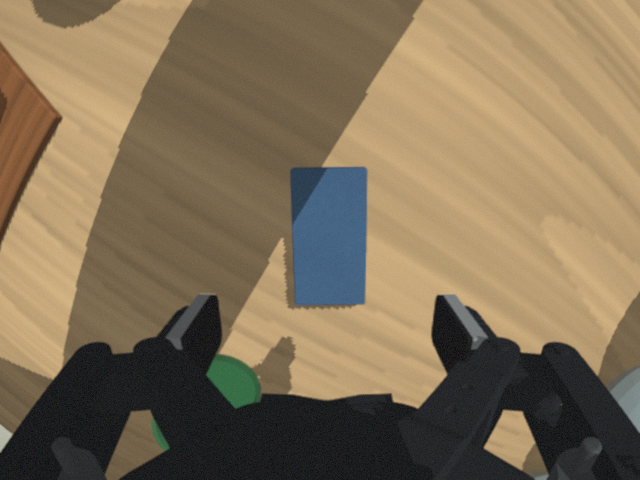

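The tile spans px (292–367, 167–307), centred between the fingers. I descend with small corrections.

Request:
drive_tool(increments=[{"translation":[0.1,0.3,-4],"spin":0.007,"hand":-1},{"translation":[0.1,0.3,-7.5],"spin":0.007,"hand":-1},{"translation":[0.1,0.3,-10],"spin":0.007,"hand":-1},{"translation":[0.1,0.3,-11.2],"spin":0.007,"hand":-0.6},{"translation":[0.1,0.3,-11.7],"spin":0.007,"hand":-0.6},{"translation":[0.1,0.3,-12.0],"spin":0.007,"hand":-0.6},{"translation":[0.1,0.3,-12.0],"spin":0.007,"hand":-0.6},{"translation":[0.1,0.3,-12.0],"spin":0.007,"hand":-0.6}])

```text
t: 3.35
tool_pos: [0.4534, 0.2688, 0.0022]
tool_rot: [0.001, -0.275, 0.961, 0.0]
force: [-0.3, -0.0, 1.0]
opening: 0.802
finger_force: 0.0
```

Request:
drive_tool(increments=[{"translation":[0,0,0],"spin":0,"hand":1},{"translation":[0,0,0],"spin":0,"hand":1},{"translation":[0,0,0],"spin":0,"hand":1},{"translation":[0,0,0],"spin":0,"hand":1},{"translation":[0,0,0],"spin":0,"hand":1},{"translation":[0,0,0],"spin":0,"hand":1}])

```text
t: 3.95
tool_pos: [0.4533, 0.2688, 0.0022]
tool_rot: [0.001, -0.275, 0.961, 0.0]
force: [-0.8, -1.0, 5.1]
opening: 0.588
finger_force: 61.7
```

Request:
drive_tool(increments=[{"translation":[0,0,2],"spin":0,"hand":1},{"translation":[0,0,6],"spin":0,"hand":1},{"translation":[0,0,11],"spin":0,"hand":1},{"translation":[1,-4,15],"spin":-0.1,"hand":1},{"translation":[3,-8,15.8],"spin":-0.25,"hand":1},{"translation":[5,-12,15.8],"spin":-0.4,"hand":1},{"translation":[7,-16,15.8],"spin":-0.55,"hand":1},{"translation":[9,-20,15.8],"spin":-0.7,"hand":1},{"translation":[11,-24,15.8],"spin":-0.84,"hand":1},{"translation":[13,-28,15.8],"spin":-0.98,"hand":1},{"translation":[15,-32,15.8],"spin":-1.12,"hand":1},{"translation":[17,-36,15.8],"spin":-1.26,"hand":1}])

```text
t: 5.15
tool_pos: [0.623, -0.0932, 0.1595]
tool_rot: [-0.0, 0.347, 0.938, 0.0]
force: [0.9, -0.3, -1.8]
opening: 0.584
finger_force: 64.0
```

Request:
drive_tool(increments=[{"translation":[2,-4,0],"spin":-0.14,"hand":1},{"translation":[4,-7,0],"spin":-0.28,"hand":1},{"translation":[5.5,-10.4,0],"spin":-0.328,"hand":1},{"translation":[5.5,-10.4,0],"spin":-0.328,"hand":1},{"translation":[5.5,-10.4,0],"spin":-0.328,"hand":1}])

```text
t: 5.65
tool_pos: [0.6773, -0.1962, 0.1587]
tool_rot: [-0.001, 0.493, 0.87, 0.0]
force: [-0.7, 0.1, -2.5]
opening: 0.586
finger_force: 64.0
```

Run:
```python
from h import *
im,W=wcloud(); cv2.imwrite('pics/w2.png',im[...,::-1]); np.save('w2.npy',W); np.save('w2i.npy',im)
h=cv2.cvtColor(im,cv2.COLOR_RGB2HSV); b=(h[...,0]>95)&(h[...,0]<125)&(h[...,1]>90)
rect(W[b&(W[...,2]>.034)&(W[...,2]<.046)],'bottom')
rect(W[b&(W[...,2]>.13)&(W[...,2]<.19)],'held')
s=robot.sense(); print(s['tool_pos'],s['tool_rot'],s['opening'])
```

```text
bottom 10449 c [ 592.9 -227.2] size [347.4 104.6] long deg 74.0 z [0.0391 0.0405 0.0419]
held 28708 c [ 596.8 -272.3] size [297.  100.7] long deg 46.1 z [0.1687 0.1708 0.1718]
[ 0.67715424 -0.19518771  0.15892919] [-5.93794098e-04  4.92835829e-01  8.70122110e-01  7.88600255e-05] 0.586915547678329
```

View pics/w2.png

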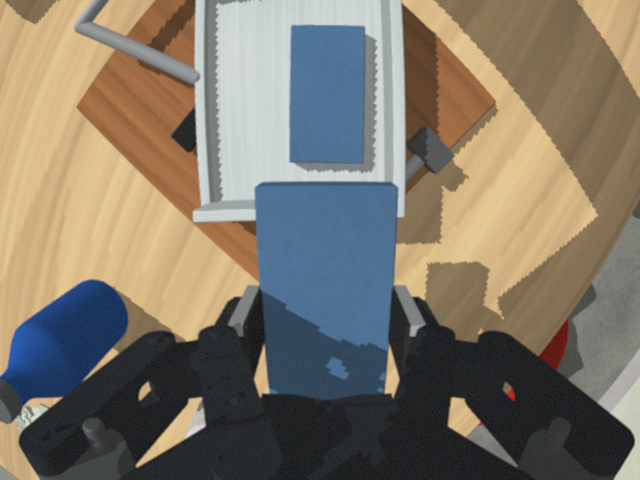

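The tray tile is at px (291–364, 26–163), near the right-hand high wall (u≈378–402). The held tile is square in the grip at (257–397, 183–395).

Run:
```python
from h import *
W=np.load('w2.npy'); im=np.load('w2i.npy')
h=cv2.cvtColor(im,cv2.COLOR_RGB2HSV); b=(h[...,0]>95)&(h[...,0]<125)&(h[...,1]>90)
v,u=np.mgrid[:480,:640]
rect(W[b&(v<175)&(u>270)&(u<380)&(W[...,2]>.036)&(W[...,2]<.044)],'bottom')
rect(W[b&(v>182)&(v<400)&(u>245)&(u<400)&(W[...,2]>.165)&(W[...,2]<.177)],'held')
X=np.array([np.cos(np.radians(121.5)),np.sin(np.radians(121.5))]);Y=np.array([-X[1],X[0]])
m=(u>365)&(u<410)&(v<215)&(W[...,2]>.061)&(W[...,2]<.07)
P=W[m]; rect(P,'wall'); 
c=np.array([.6249,-.1101])
d=(P[:,:2]-c)@Y*1000; print('wall top d from tile centre',np.percentile(d,[1,50,99]))
m2=(v<230)&(v>195)&(u>190)&(u<300)&(W[...,2]>.061)&(W[...,2]<.07); rect(W[m2],'x wall')
```

```text
bottom 9872 c [ 626.3 -109.4] size [51.1 98.7] long deg 120.0 z [0.0393 0.0405 0.0417]
held 27452 c [ 675.9 -192.6] size [52.1 95.3] long deg 121.1 z [0.1699 0.1709 0.1719]
wall 2694 c [669.9 -94.4] size [  9.1 144.1] long deg 121.8 z [0.0637 0.0664 0.0676]
wall top d from tile centre [-51.0129708  -46.45077358 -42.07641679]
x wall 793 c [ 609.3 -215.2] size [43.3  9.1] long deg 31.5 z [0.064  0.0664 0.0675]
```

Request:
drive_tool(increments=[{"translation":[-3,4.2,0],"spin":-0.01,"hand":1},{"translation":[-5.7,8.2,0],"spin":-0.01,"hand":1},{"translation":[-5.7,8.2,0],"spin":-0.01,"hand":1},{"translation":[-5.7,8.2,-4],"spin":-0.01,"hand":1},{"translation":[-5.7,8.2,-7],"spin":-0.01,"hand":1},{"translation":[-5.7,8.2,-9.5],"spin":-0.01,"hand":1},{"translation":[-5.7,8.2,-10.8],"spin":-0.01,"hand":1},{"translation":[-5.7,8.2,-11.2],"spin":-0.01,"hand":1},{"translation":[-5.7,8.2,-11.4],"spin":-0.01,"hand":1},{"translation":[-5.7,8.2,-11.4],"spin":-0.01,"hand":1}])

```text
t: 6.7
tool_pos: [0.6214, -0.1135, 0.0464]
tool_rot: [0.001, 0.497, 0.868, 0.0]
force: [0.2, 0.4, -1.6]
opening: 0.586
finger_force: 63.9
```

Request:
drive_tool(increments=[{"translation":[0,0,-0.2],"spin":0,"hand":1},{"translation":[0,0,-0.35],"spin":0,"hand":1},{"translation":[0,0,-0.4],"spin":0,"hand":1},{"translation":[0,0,-0.4],"spin":0,"hand":1}])

```text
t: 7.1
tool_pos: [0.6214, -0.1138, 0.0423]
tool_rot: [0.001, 0.497, 0.868, 0.0]
force: [0.1, 0.3, 4.9]
opening: 0.589
finger_force: 64.7
```

Request:
drive_tool(increments=[{"translation":[0,0,0],"spin":0,"hand":-0.3},{"translation":[0,0,0],"spin":0,"hand":-0.3},{"translation":[0,0,0],"spin":0,"hand":-0.3},{"translation":[0,0,0.3],"spin":0,"hand":-0.3},{"translation":[0,0,0.8],"spin":0,"hand":-0.3},{"translation":[0,0,2],"spin":0,"hand":-0.3},{"translation":[0,0,5],"spin":0,"hand":-0.3},{"translation":[0,0,9],"spin":0,"hand":-0.3},{"translation":[0,0,12],"spin":0,"hand":-0.3},{"translation":[-2.5,0.5,12],"spin":-0.1,"hand":0.3},{"translation":[-6,1,12],"spin":-0.25,"hand":0.3},{"translation":[-9,1.5,12],"spin":-0.4,"hand":0.3}])

```text
t: 8.3
tool_pos: [0.5295, -0.0983, 0.1624]
tool_rot: [0.0, 0.662, 0.75, 0.0]
force: [-0.5, -0.5, -0.4]
opening: 0.353
finger_force: 0.0
```

Run:
```python
from h import *
im,W=wcloud(); cv2.imwrite('pics/w3.png',im[...,::-1]); np.save('w3.npy',W)
m=blue(im); rect(W[m&(W[...,2]>.05)&(W[...,2]<.058)],'top tile'); rect(W[m&(W[...,2]>.03)&(W[...,2]<.045)],'btm')
i2,T=cloud('top'); cv2.imwrite('pics/t3.png',i2[...,::-1])
h=cv2.cvtColor(i2,cv2.COLOR_RGB2HSV)
s=robot.sense(); print(s['tool_pos'],s['tool_rot'],s['opening'],s['force'])
```

```text
top tile 7950 c [ 620.2 -112. ] size [52.3 99.6] long deg 120.1 z [0.0534 0.0546 0.0556]
btm 358 c [ 598.2 -107.3] size [106.7  47.4] long deg 87.9 z [0.0313 0.0388 0.0442]
[ 0.52716266 -0.09751865  0.16227709] [-9.15256097e-04  6.61393478e-01  7.50038422e-01 -4.41726774e-04] 0.35014712163372935 [ 0.35996398  0.75198979 -0.04588098]
```

View pics/w3.png

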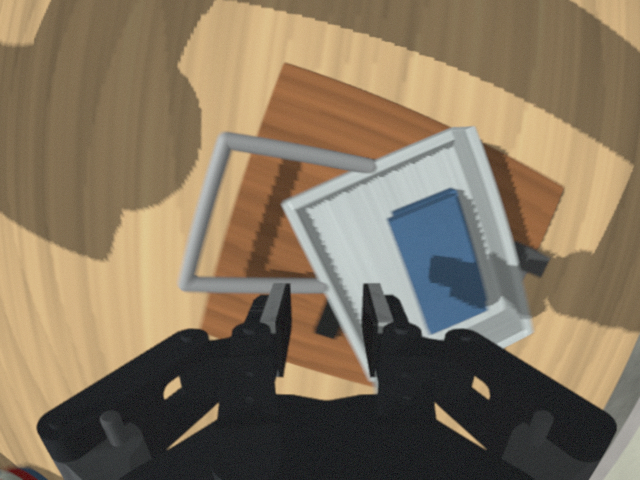

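The spare tile lies flat on the other, 7 mm off towards the tray middle as planned. The bar handle runs from px (222,140) to (187,285). Next I measure it.

Run:
```python
from h import *
W=np.load('w3.npy'); v,u=np.mgrid[:480,:640]
m=(u>175)&(u<232)&(v>130)&(v<295)&(W[...,2]>.055)&(W[...,2]<.075)
P=W[m]; n=np.array([.978,-.21]); 
x=P[:,:2]@n; P=P[x<np.percentile(x,3)+.013]; rect(P,'bar')
```

```text
bar 2734 c [443.8 -92.9] size [121.2  14.8] long deg 78.7 z [0.0617 0.0654 0.0671]
```

Request:
drive_tool(increments=[{"translation":[-4,0.2,0],"spin":-0.15,"hand":0.2},{"translation":[-8,0.4,-1],"spin":-0.3,"hand":0.2},{"translation":[-8.5,0.4,-4],"spin":-0.335,"hand":0.2},{"translation":[-8.5,0.4,-4],"spin":-0.335,"hand":0.2},{"translation":[-8.5,0.4,-4],"spin":-0.335,"hand":0.2},{"translation":[-8.5,0.4,-4],"spin":-0.335,"hand":0.2}])

```text
t: 9.0
tool_pos: [0.4476, -0.095, 0.1226]
tool_rot: [0.001, 0.775, 0.632, 0.001]
force: [0.3, 0.2, -0.8]
opening: 0.399
finger_force: 0.0
```

Request:
drive_tool(increments=[{"translation":[-0.3,0.1,-3],"spin":0,"hand":0.2},{"translation":[-0.3,0.1,-6],"spin":0,"hand":0.2},{"translation":[-0.3,0.1,-7.5],"spin":0,"hand":0.2},{"translation":[-0.3,0.1,-8.1],"spin":0,"hand":0.2},{"translation":[-0.3,0.1,-8.1],"spin":0,"hand":0.2},{"translation":[-0.3,0.1,-8.1],"spin":0,"hand":0.2}])

```text
t: 9.6
tool_pos: [0.4438, -0.0938, 0.0412]
tool_rot: [0.001, 0.776, 0.631, 0.0]
force: [0.8, -0.8, -0.0]
opening: 0.4
finger_force: 0.0
```

Request:
drive_tool(increments=[{"translation":[0,0,0],"spin":0,"hand":1},{"translation":[0,0,0],"spin":0,"hand":1},{"translation":[0,0,0],"spin":0,"hand":1},{"translation":[0,0,0],"spin":0,"hand":1},{"translation":[0,0,0],"spin":0,"hand":1},{"translation":[0,0,0],"spin":0,"hand":1}])

```text
t: 10.2
tool_pos: [0.4432, -0.0937, 0.0412]
tool_rot: [0.001, 0.776, 0.631, 0.0]
force: [-1.5, 0.8, 6.0]
opening: 0.12
finger_force: 58.4
```

Run:
```python
import numpy as np
n=np.array([.977,-.212])
def p(d):
    t=np.radians(d); f=26.5-(26.5*np.cos(t)-3.4*np.sin(t)); return np.array([*(f*n),26.5*np.sin(t)+3.4*np.cos(t)-3.4])
for c in range(3):
    a=c*15.33; print(c,[[float(x) for x in np.round(p(a+15.33*k/12)-p(a),2)] for k in range(1,13)])
```

```text
0 [[0.08, -0.02, 0.59], [0.17, -0.04, 1.18], [0.28, -0.06, 1.76], [0.4, -0.09, 2.35], [0.53, -0.12, 2.93], [0.67, -0.15, 3.5], [0.83, -0.18, 4.08], [1.0, -0.22, 4.65], [1.18, -0.26, 5.21], [1.38, -0.3, 5.78], [1.58, -0.34, 6.33], [1.8, -0.39, 6.89]]
1 [[0.23, -0.05, 0.55], [0.47, -0.1, 1.09], [0.73, -0.16, 1.63], [0.99, -0.21, 2.16], [1.27, -0.28, 2.68], [1.56, -0.34, 3.2], [1.85, -0.4, 3.71], [2.17, -0.47, 4.21], [2.49, -0.54, 4.71], [2.82, -0.61, 5.2], [3.16, -0.69, 5.68], [3.51, -0.76, 6.15]]
2 [[0.36, -0.08, 0.47], [0.74, -0.16, 0.92], [1.12, -0.24, 1.37], [1.51, -0.33, 1.81], [1.91, -0.42, 2.24], [2.33, -0.5, 2.66], [2.75, -0.6, 3.07], [3.18, -0.69, 3.48], [3.61, -0.78, 3.87], [4.06, -0.88, 4.25], [4.52, -0.98, 4.62], [4.98, -1.08, 4.98]]
```

Request:
drive_tool(increments=[{"translation":[0.08,-0.02,0.59],"spin":0,"hand":1},{"translation":[0.17,-0.04,1.18],"spin":0,"hand":1},{"translation":[0.28,-0.06,1.76],"spin":0,"hand":1},{"translation":[0.4,-0.09,2.35],"spin":0,"hand":1},{"translation":[0.53,-0.12,2.93],"spin":0,"hand":1},{"translation":[0.67,-0.15,3.5],"spin":0,"hand":1},{"translation":[0.83,-0.18,4.08],"spin":0,"hand":1},{"translation":[1.0,-0.22,4.65],"spin":0,"hand":1},{"translation":[1.18,-0.26,5.21],"spin":0,"hand":1},{"translation":[1.38,-0.3,5.78],"spin":0,"hand":1},{"translation":[1.58,-0.34,6.33],"spin":0,"hand":1},{"translation":[1.8,-0.39,6.89],"spin":0,"hand":1}])

```text
t: 11.4
tool_pos: [0.4603, -0.0975, 0.1095]
tool_rot: [-0.0, 0.776, 0.631, -0.001]
force: [-0.9, -4.5, -5.3]
opening: 0.115
finger_force: 58.4
```

Forces are low and the arc is tracking, so I carry on.

Request:
drive_tool(increments=[{"translation":[0.23,-0.05,0.55],"spin":0,"hand":1},{"translation":[0.47,-0.1,1.09],"spin":0,"hand":1},{"translation":[0.73,-0.16,1.63],"spin":0,"hand":1},{"translation":[0.99,-0.21,2.16],"spin":0,"hand":1},{"translation":[1.27,-0.28,2.68],"spin":0,"hand":1},{"translation":[1.56,-0.34,3.2],"spin":0,"hand":1},{"translation":[1.85,-0.4,3.71],"spin":0,"hand":1},{"translation":[2.17,-0.47,4.21],"spin":0,"hand":1},{"translation":[2.49,-0.54,4.71],"spin":0,"hand":1},{"translation":[2.82,-0.61,5.2],"spin":0,"hand":1},{"translation":[3.16,-0.69,5.68],"spin":0,"hand":1},{"translation":[3.51,-0.76,6.15],"spin":0,"hand":1}])

```text
t: 12.6
tool_pos: [0.4933, -0.1051, 0.1706]
tool_rot: [-0.001, 0.776, 0.631, -0.002]
force: [-9.8, -5.4, 1.7]
opening: 0.115
finger_force: 58.4
```

Request:
drive_tool(increments=[{"translation":[0.36,-0.08,0.47],"spin":0,"hand":1},{"translation":[0.74,-0.16,0.92],"spin":0,"hand":1},{"translation":[1.12,-0.24,1.37],"spin":0,"hand":1},{"translation":[1.51,-0.33,1.81],"spin":0,"hand":1},{"translation":[1.91,-0.42,2.24],"spin":0,"hand":1},{"translation":[2.33,-0.5,2.66],"spin":0,"hand":1},{"translation":[2.75,-0.6,3.07],"spin":0,"hand":1},{"translation":[3.18,-0.69,3.48],"spin":0,"hand":1},{"translation":[3.61,-0.78,3.87],"spin":0,"hand":1},{"translation":[4.06,-0.88,4.25],"spin":0,"hand":1},{"translation":[4.52,-0.98,4.62],"spin":0,"hand":1},{"translation":[4.98,-1.08,4.98],"spin":0,"hand":1}])

```text
t: 13.8
tool_pos: [0.543, -0.115, 0.2214]
tool_rot: [-0.002, 0.776, 0.631, -0.001]
force: [-13.2, -1.1, 11.0]
opening: 0.112
finger_force: 60.7
```

Request:
drive_tool(increments=[{"translation":[0,0,0],"spin":0,"hand":1},{"translation":[0,0,0],"spin":0,"hand":1},{"translation":[0,0,0],"spin":0,"hand":1},{"translation":[0,0,0],"spin":0,"hand":1},{"translation":[0,0,0],"spin":0,"hand":1},{"translation":[0,0,0],"spin":0,"hand":1},{"translation":[0,0,0],"spin":0,"hand":1},{"translation":[0,0,0],"spin":0,"hand":1},{"translation":[0,0,0],"spin":0,"hand":1}])

```text
t: 14.7
tool_pos: [0.5436, -0.115, 0.2216]
tool_rot: [-0.001, 0.776, 0.631, -0.001]
force: [-11.2, 0.3, 10.7]
opening: 0.119
finger_force: 61.1
```

Run:
```python
from h import *
im,W=wcloud(); i2,T=cloud('side'); i3,_=cloud('top')
cv2.imwrite('pics/lift.png',np.hstack([im[:,:,::-1][::2,::2],cv2.resize(i2[170:320,220:440,::-1],(440,240+60))[:240]]))
cv2.imwrite('pics/lift.png',np.vstack([np.hstack([cv2.resize(im[...,::-1],(400,300)),cv2.resize(i2[180:330,230:430,::-1],(400,300))]),np.hstack([cv2.resize(i3[150:300,270:470,::-1],(400,300)),np.zeros((300,400,3),np.uint8)])]))
```

```text
(no output)
```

View pics/lift.png

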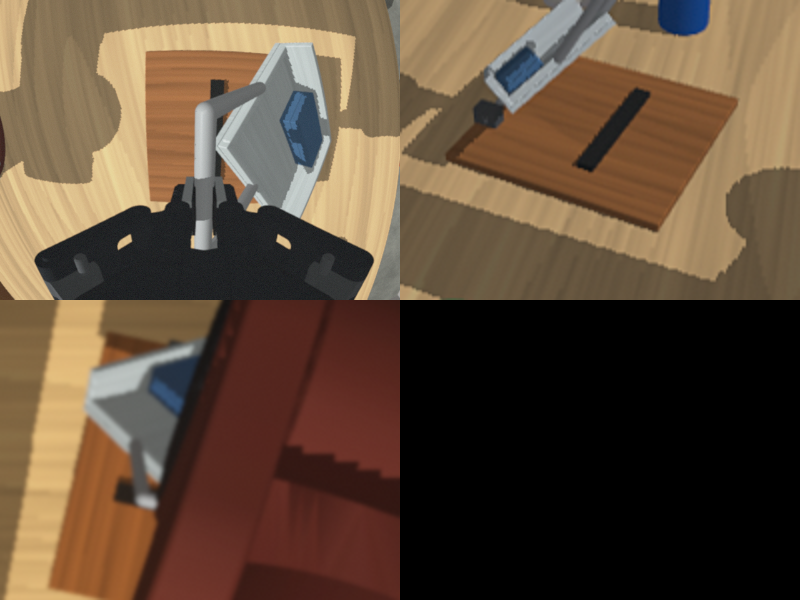

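The tray stands at about 45° and, in the wrist and side views, both tiles sit in the high-walled corner. I lower it along the same arc.

Request:
drive_tool(increments=[{"translation":[-0.46,0.1,-0.36],"spin":0,"hand":1},{"translation":[-0.92,0.2,-0.73],"spin":0,"hand":1},{"translation":[-1.37,0.3,-1.11],"spin":0,"hand":1},{"translation":[-1.8,0.39,-1.5],"spin":0,"hand":1},{"translation":[-2.23,0.48,-1.91],"spin":0,"hand":1},{"translation":[-2.65,0.58,-2.32],"spin":0,"hand":1},{"translation":[-3.07,0.66,-2.74],"spin":0,"hand":1},{"translation":[-3.47,0.75,-3.17],"spin":0,"hand":1},{"translation":[-3.86,0.84,-3.61],"spin":0,"hand":1},{"translation":[-4.24,0.92,-4.06],"spin":0,"hand":1},{"translation":[-4.62,1.0,-4.51],"spin":0,"hand":1},{"translation":[-4.98,1.08,-4.98],"spin":0,"hand":1}])

```text
t: 16.05
tool_pos: [0.4951, -0.1039, 0.1704]
tool_rot: [-0.001, 0.776, 0.631, 0.0]
force: [-3.8, 3.5, -0.2]
opening: 0.117
finger_force: 61.9
```

Request:
drive_tool(increments=[{"translation":[-0.35,0.07,-0.47],"spin":0,"hand":1},{"translation":[-0.69,0.15,-0.95],"spin":0,"hand":1},{"translation":[-1.02,0.22,-1.44],"spin":0,"hand":1},{"translation":[-1.34,0.29,-1.94],"spin":0,"hand":1},{"translation":[-1.66,0.36,-2.44],"spin":0,"hand":1},{"translation":[-1.95,0.42,-2.95],"spin":0,"hand":1},{"translation":[-2.24,0.48,-3.47],"spin":0,"hand":1},{"translation":[-2.52,0.55,-3.99],"spin":0,"hand":1},{"translation":[-2.78,0.6,-4.52],"spin":0,"hand":1},{"translation":[-3.04,0.66,-5.06],"spin":0,"hand":1},{"translation":[-3.28,0.71,-5.6],"spin":0,"hand":1},{"translation":[-3.51,0.76,-6.15],"spin":0,"hand":1}])

```text
t: 17.25
tool_pos: [0.4603, -0.0967, 0.1087]
tool_rot: [-0.001, 0.776, 0.631, 0.0]
force: [-0.4, 5.4, -2.4]
opening: 0.115
finger_force: 60.8
```

Request:
drive_tool(increments=[{"translation":[-0.22,0.05,-0.56],"spin":0,"hand":1},{"translation":[-0.42,0.09,-1.11],"spin":0,"hand":1},{"translation":[-0.62,0.13,-1.68],"spin":0,"hand":1},{"translation":[-0.8,0.17,-2.24],"spin":0,"hand":1},{"translation":[-0.97,0.21,-2.81],"spin":0,"hand":1},{"translation":[-1.13,0.24,-3.39],"spin":0,"hand":1},{"translation":[-1.27,0.27,-3.96],"spin":0,"hand":1},{"translation":[-1.34,0.29,-4.25],"spin":0,"hand":1},{"translation":[-1.4,0.3,-4.54],"spin":0,"hand":1},{"translation":[-1.46,0.32,-4.83],"spin":0,"hand":1},{"translation":[-1.52,0.33,-5.13],"spin":0,"hand":1},{"translation":[-1.58,0.34,-5.42],"spin":0,"hand":1}])

```text
t: 18.45
tool_pos: [0.4451, -0.0932, 0.0547]
tool_rot: [-0.0, 0.776, 0.631, 0.001]
force: [0.9, 6.3, -2.5]
opening: 0.115
finger_force: 59.3
```

Request:
drive_tool(increments=[{"translation":[-0.05,0.01,-0.29],"spin":0,"hand":1},{"translation":[-0.1,0.02,-0.58],"spin":0,"hand":1},{"translation":[-0.14,0.03,-0.8],"spin":0,"hand":1},{"translation":[-0.17,0.04,-1.0],"spin":0,"hand":1},{"translation":[-0.19,0.04,-1.15],"spin":0,"hand":1},{"translation":[-0.2,0.05,-1.3],"spin":0,"hand":1},{"translation":[-0.22,0.05,-1.4],"spin":0,"hand":1},{"translation":[-0.22,0.05,-1.47],"spin":0,"hand":1},{"translation":[-0.22,0.05,-1.47],"spin":0,"hand":1}])

```text
t: 19.35
tool_pos: [0.4433, -0.0936, 0.0416]
tool_rot: [0.001, 0.776, 0.631, 0.0]
force: [-6.0, 4.7, 21.8]
opening: 0.114
finger_force: 64.7
```

The 21.8 N push shows the tray is on its lower stop. I let go and rise.

Request:
drive_tool(increments=[{"translation":[0,0,0.05],"spin":0,"hand":1},{"translation":[0,0,0.05],"spin":0,"hand":0.2},{"translation":[0,0,0.05],"spin":0,"hand":0.2},{"translation":[0,0,0.05],"spin":0,"hand":0.2},{"translation":[0,0,0.05],"spin":0,"hand":0.2},{"translation":[0,0,2],"spin":0,"hand":0.2},{"translation":[0,0,5],"spin":0,"hand":0.2},{"translation":[0,0,9],"spin":0,"hand":0.2},{"translation":[3,0,12],"spin":0,"hand":0.2},{"translation":[5,0,14],"spin":0,"hand":0.2},{"translation":[5,0,14],"spin":0,"hand":0.2},{"translation":[5,0,14],"spin":0,"hand":0.2}])

```text
t: 20.55
tool_pos: [0.4923, -0.0934, 0.1798]
tool_rot: [-0.0, 0.776, 0.631, -0.0]
force: [0.0, -0.3, 0.2]
opening: 0.404
finger_force: 0.0
```

Run:
```python
from h import *
im,W=wcloud(); cv2.imwrite('pics/w5.png',im[...,::-1]); np.save('w5.npy',W)
m=blue(im); rect(W[m&(W[...,2]>.05)&(W[...,2]<.058)],'top tile')
rect(W[m&(W[...,2]<.05)],'rest')
x=np.array([np.cos(np.radians(121.8)),np.sin(np.radians(121.8))]);y=np.array([-x[1],x[0]])
P=W[m]; P=P[~np.isnan(P).any(1)]
for lo,hi in((.027,.033),(.033,.04),(.041,.047),(.047,.052),(.052,.058)):
    Q=P[(P[:,2]>lo)&(P[:,2]<hi),:2]*1000
    if len(Q): print(lo,len(Q),'max x,y',np.percentile(Q@x,99.5).round(1),np.percentile(Q@y,99.5).round(1))
```

```text
top tile 6103 c [ 652.1 -123.6] size [51.6 99.8] long deg 122.1 z [0.0532 0.0546 0.0558]
rest 816 c [ 629.5 -124.8] size [ 45.  109.1] long deg 94.6 z [0.0321 0.0406 0.049 ]
0.027 69 max x,y -398.8 -463.9
0.033 304 max x,y -398.7 -463.3
0.041 264 max x,y -398.8 -463.4
0.047 223 max x,y -398.7 -463.3
0.052 6011 max x,y -399.4 -463.8
```

View pics/w5.png

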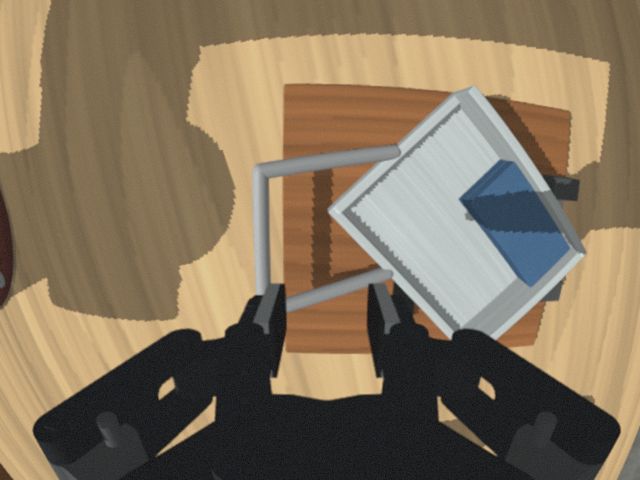

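Both tiles are flush within 1 mm at every height. Their centre is about x = 51, y = 26 mm from the corner, and the tray is level and released. I hand in.

```bash
python3 -c "
from workcell import robot
print(robot.hand_in())"
```

```text
the job is handed in; nothing more can be done
None
```

The job is handed in: the tiles sit as one square pile in the tray's high-walled corner, the tray is level and released, the robot went nowhere near the cup, flask or jar, and it took about 21 s.

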